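# Unplug the microscope's camera port and stow the plug in the pot tin

### The arm

A 6-joint arm with a two-finger parallel gripper is mounted at the origin on the work surface. World frame = base frame: x ahead of the robot, y to its left, z up, the work surface at z = 0. Lengths are in m, angles in rad, forces in N, time in s.
With the tool pointing down it reaches from about 0.275 to 0.85 m from the base axis. Payload 19 kg.
Tool frame: the origin (TCP) lies at the very end of the fingers, on their centre line; the grasp point (between the pads) lies 19 mm behind it; z points along the fingers, y is the line along which they close (so a half turn about z gives the same grasp; the last joint's range is limited). The gripper opens to 85 mm and grips with 20 to 120 N. Pads are 22 mm wide; open, the fingers measure 114 mm over their backs; the gripper's body (76 mm by 85 mm) begins 54 mm behind the grasp point. The pads swing forward as they close: fully open they stand 13 mm farther back than shut.
Start: joints at [1.028, 0.15, 1.437, -0, 1.554, -0.134], TCP at [0.229, 0.528, 0.231] pointing down, gripper open.
Joint ranges: [-2.8, 2.8], [-0.68, 2.1], [0.12, 2.68], [-1.39, 4.53], [0.16, 2.79], [-2.81, 2.81]. Speed limits (rad/s): [1.89, 1.89, 2.22, 3.01, 3.01, 3.01].

### API

Orientations are given as a unit quaternion [w, x, y, z].
In Python, from workcell import ctrl, eyes, workorder, monitor gives the robot as it stands. Calls block until the motion is done:
- ctrl.movep(position, orientation): joint-space move of the TCP to a pose.
- ctrl.move_linear(position, v=0.15, rotation=None, stop_force=None): straight line of the TCP; rotation=None keeps the orientation; v is the mean speed in m/s. With stop_force (N) it stops when the force on the tool has changed by that much, and returns True; else False.
- ctrl.goto_joints(angles): joint-space move.
- ctrl.set_gripper(opening, grip_force=None): opening from 0.0 (shut) to 1.0 (fully open); grip_force is the grip in N (None keeps the last); returns when the fingers have stopped.
- ctrl.pause(seconds).
- ctrl.solve_ik(position, orientation): joint angles nearest the present ones, or None.
- eyes.read_camera(name): name is "scene" or "top"; returns the picture (480x640x3 uint8, blue, green, red); there is no depth.
- eyes.camera_info(name): a dict with "K" (3x3 intrinsics, pixels), "world_from_camera" (4x4, takes a point from camera to world coordinates). Camera axes: x right, y up, looking along -z (the intrinsics and any distortion apply to the point x, -y, -z); pixel columns grow to the right and rows downward; lengths in m; the calibration is good to about 2 mm. A picture is of the moment at which its call begins. camera_info takes no time and is no camera call.
A pose or a line that the arm cannot do raises ctrl.IKError and nothing moves.
- workorder.sign_off(): hands the job in; it is judged then, once.
Readings, each from a call of its own:
- monitor.current_t(): time.
- monitor.current_qpos(): joint angles.
- monitor.current_joint_velocities(): joint speeds.
- monitor.current_joint_efforts(): joint torques, N m.
- monitor.current_position(): TCP position.
- monitor.current_orientation(): TCP orientation.
- monitor.current_force(): force on the tool from outside, world axes, zero at the start.
- monitor.current_wrist_torque(): the same for the moment, N m.
- monitor.current_width(): opening from 0.0 (shut) to 1.0 (fully open).
- monitor.current_grip_force(): force on a finger pad.
Only numpy, scipy, OpenCV 4.12 (cv2) and the standard library are available. Lean on these libraries where they do the work, as an engineer would, in place of code of your own. Each camera call takes 0.05 s, during which the arm holds its last target. There are 200 camera calls.

### The job

Open the microscope's inclined camera port: rock its stuck orange plug to both sides until both black rubber lips have given way, and only then draw it straight out along the port. Stand the plug on its foot in the one empty place of the round tin among the objective pots, lowering it in rather than dropping it, and let go with all the pots left standing. Finally slide the blue beam selector all the way to the robot's left (away from its start end); leave the oil bottle and the slide box alone.

Things in the scene. Friction and masses are not known exactly. Their poses are not given: they have to be found in the camera images.
- port: inclined socket on the front of the low cream microscope stand, which is fixed; it leans 34 degrees from vertical towards the stand's front (the robot). Origin: centre of the bore's floor, where the plug's foot sits. z runs out along the bore; y is horizontal, +y to the left as seen from the robot: the rocking direction. Outside 61 (x) by 78 (y) mm, mouth at z = 45 mm, bore 43 by 60 mm
- port_mouth (a point): centre of the socket's mouth, 45 mm out along the bore, axes as the port's. From 46 to 56 mm out two black rubber lips grip the plug's waist from +y and -y. A seat 8 mm high on the bore's floor leaves the foot only 28 (x) by 32 (y) mm, so the plug can lean only sideways (along y), pivoting at its foot. Gripper room on all sides of the handle
- plug: the orange plug, 122 mm long, 0.16 kg. Origin: centre of its foot; z along it to the handle. Round foot 26 mm across, from z = 10 mm widening to a round bead 41 mm across (z = 26 to 39 mm), round waist 30 mm across (to 62 mm), handle 22 (x) by 30 mm (y), z = 62 to 122 mm. It starts fully home in the port, axes along the port's. Its bead is caught under both lips and cannot pass till they are pushed back
- plug_handle (a point): centre of the plug's handle, 92 mm from its foot on its axis; grip here, across 30 mm (y) or 22 mm (x). Leaning the plug about its foot by 12 degrees towards +y pushes the left lip back 6 to 10 mm, towards -y the right one (repeat if one has not given way); 4 to 8 N sideways here is enough. While rocking, lift it 2 mm at most
- plug_foot (a point): centre of the underside of the plug's foot
- lip_left (a joint): how far the lip on the port's +y side has been pushed back, m: 0 at the start, 0.012 at most; it stays where it is pushed (about 5 N of friction). It has given way above 0.005, when the bead can pass
- lip_right (a joint): the same for the lip on the port's -y side
- tin: round open steel tin, 143 mm across outside, 135 mm inside, wall 55 mm high, floor 5 mm thick, standing fast on the bench; origin at the centre of its underside, z up. Seven places of 41 mm in a hexagonal pattern (one in the middle, six at 44 mm from it); six hold pots
- tin_gap (a point): centre of the empty place, on the tin's floor (5 mm above the bench), 44 mm from the tin's centre; the plug's bead has about 2 mm to spare to the pots and the wall there
- selector_top (a point): centre of the top of the blue beam-selector grip, 28 mm (front to back) by 20 mm (along its slide) by 40 mm high, on a dark track on the stand's deck behind the port; top 144 mm above the bench. It slides along the port's y. A black stage plate 114 mm above the bench begins 24 mm behind the grip; else it stands free
- selector (a joint): how far the selector has been slid towards the port's +y (left), m: it starts between 0 and 0.02 and its end stop is at 0.08; it resists with about 1.5 N and stays where it is left. All the way means 0.074 or more
- oil_center (a point): centre of an amber immersion-oil bottle, 40 mm across, 95 mm high, standing loose on the bench: not to be moved
- slidebox_center (a point): centre of a blue slide box 85 by 100 by 30 mm, lying on the bench: not to be moved
- pot0_center (a point): centre of a loose objective pot, an upright cylinder 41 mm across and 60 mm high with a coloured lid, standing in the tin; must be left standing there
- pot1_center (a point): centre of a loose objective pot, an upright cylinder 41 mm across and 60 mm high with a coloured lid, standing in the tin; must be left standing there
- pot2_center (a point): centre of a loose objective pot, an upright cylinder 41 mm across and 60 mm high with a coloured lid, standing in the tin; must be left standing there
- pot3_center (a point): centre of a loose objective pot, an upright cylinder 41 mm across and 60 mm high with a coloured lid, standing in the tin; must be left standing there
- pot4_center (a point): centre of a loose objective pot, an upright cylinder 41 mm across and 60 mm high with a coloured lid, standing in the tin; must be left standing there
- pot5_center (a point): centre of a loose objective pot, an upright cylinder 41 mm across and 60 mm high with a coloured lid, standing in the tin; must be left standing there
Things that resemble listed ones, but are neither listed nor needed, are in the scene too. What is shaped like the part that bears pot3_center but brown or turquoise is not meant. What is shaped like the part that bears pot1_center but brown is not meant.

How it is judged:
On the way, in this order (a step that is already met when the one before it is completed fails the run):
1. both lips have been pushed back more than 5 mm by rocking, the plug still in the port (value of joint each of lip_left, lip_right above 0.005 m and z of plug_foot in the frame of port below 0.025 m and distance between plug_foot and port below 0.05 m), for 0.1 s.
2. the plug is drawn out, its foot more than 50 mm up from the bore's floor (z of plug_foot in the frame of port above 0.05 m), for 0.1 s.
3. the plug is lowered into the empty place while still held, foot within 9 mm of the tin's floor (z of plug_foot in the frame of tin below 0.014 m and horizontal distance between plug_foot and tin_gap below 0.014 m and contact force between the fingers and plug above 0.5 N), for 0.1 s.
4. the plug stands released in the empty place (z of plug_foot in the frame of tin below 0.014 m and horizontal distance between plug_foot and tin_gap below 0.014 m and angle between plug's own z axis and vertical below 0.14 rad and contact force between the fingers and plug below 0.1 N), for 0.2 s.
5. the beam selector is all the way to the robot's left (value of joint selector above 0.074 m), for 0.2 s.
At the end, for the whole second after the job is handed in: The plug is released, at rest and upright (8 degrees) in the tin's empty place, foot within 9 mm of the floor and 14 mm of its centre; all six pots stand (8 degrees) in the tin; both lips are pushed back over 5 mm; the selector is at 0.074 m or more (all of step 4 and linear speed of plug below 0.02 m/s and angle between each of pot0_center, pot1_center, pot2_center, pot3_center, pot4_center, pot5_center's own z axis and vertical below 0.15 rad and horizontal distance between each of pot0_center, pot1_center, pot2_center, pot3_center, pot4_center, pot5_center and tin below 0.055 m and height (world z) of each of pot0_center, pot1_center, pot2_center, pot3_center, pot4_center, pot5_center below 0.05 m and value of joint selector above 0.074 m and value of joint each of lip_left, lip_right above 0.005 m); the robot touches nothing.
It fails at once if the plug is wrenched more than 23 degrees out of line with the port while still in it ((z of plug_foot in the frame of port below 0.025 m and distance between plug_foot and port below 0.05 m) and angle between the z axis of plug and the z axis of port, either way round above 0.4 rad).
It fails at once if the plug falls on the bench (height (world z) of plug_handle below 0.045 m).
It fails at once if the oil bottle is moved more than 30 mm (distance of oil_center from where it was at the start of the episode above 0.03 m).
It fails at once if the slide box is moved more than 30 mm (distance of slidebox_center from where it was at the start of the episode above 0.03 m).
It also fails if it takes over 64 s, if anything falls off the work surface, if the arm or the gripper's body presses on something with over 40 N, if the wrist force passes 120 N, or if a joint passes its speed limit or range.

## Working session

There is one attempt and no reset: what is moved stays moved. The work goes in short steps, each a Python script; the robot and the scene stay as the last script left them, time stands still between calls to the robot, and variables do not carry over. Pictures are saved under pics/ and viewed, at most 10 in all, crops included, and the job is handed in when it is done.

```bash
ls; mkdir -p pics
python3 - <<'E'
from workcell import ctrl, eyes, workorder, monitor
import cv2
for n in("scene","top"):
    cv2.imwrite(f"pics/{n}0.png",eyes.read_camera(n)); i=eyes.camera_info(n); print(n,i)
print(monitor.current_t(),monitor.current_position(),monitor.current_orientation())
E
```

```text
pics
scene {'K': array([[489.08832452,   0.        , 317.10218837],
       [  0.        , 489.08832452, 229.26048842],
       [  0.        ,   0.        ,   1.        ]]), 'world_from_camera': array([[-0.82397598, -0.43323808,  0.36519631,  0.92025828],
       [ 0.56638649, -0.64843011,  0.50866957,  0.58266669],
       [ 0.01642925,  0.62597376,  0.77967104,  0.90952185],
       [ 0.        ,  0.        ,  0.        ,  1.        ]])}
top {'K': array([[466.73859758,   0.        , 320.22633577],
       [  0.        , 466.73859758, 251.22743111],
       [  0.        ,   0.        ,   1.        ]]), 'world_from_camera': array([[-0.01578296,  0.98870062, -0.14907039,  0.37689734],
       [-0.99985535, -0.01466102,  0.00862222,  0.06499872],
       [ 0.00633927,  0.14918491,  0.98878899,  1.18710399],
       [ 0.        ,  0.        ,  0.        ,  1.        ]])}
0.1 [0.22846731 0.52743021 0.23074545] [-1.80557352e-04  2.02947201e-01  9.79189531e-01 -5.12839627e-04]
```

View pics/scene0.png

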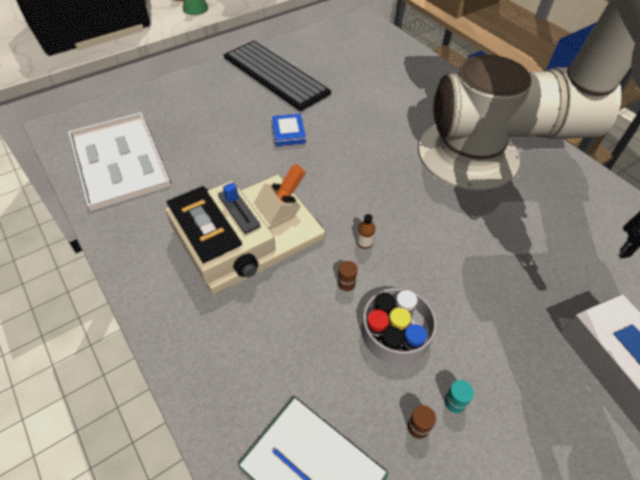

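View pics/top0.png

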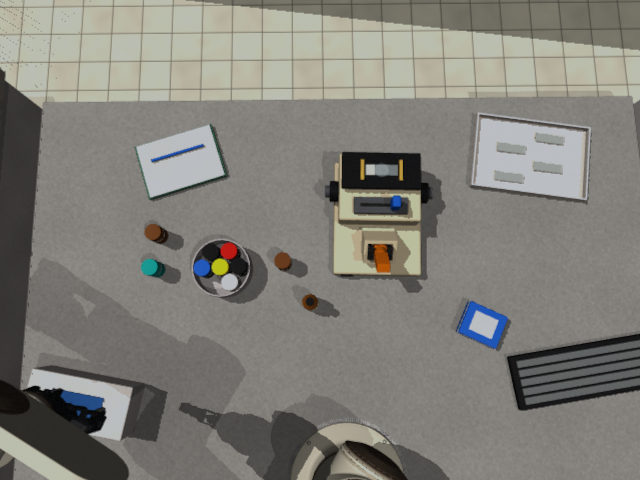

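Top view: the microscope is around (378,215), with the orange handle at (381,255) and the selector at (397,202). The tin is around (221,268). Next, enlarged crops.

Run:
```python
import cv2,numpy as np
s=cv2.imread("pics/scene0.png");t=cv2.imread("pics/top0.png")
def crop(im,x,y,w,h,k):
    o=cv2.resize(im[y:y+h,x:x+w],None,fx=k,fy=k,interpolation=cv2.INTER_CUBIC)
    for i in range(0,w,10):
        cv2.line(o,(i*k,0),(i*k,6 if (x+i)%50 else 20),(0,255,0),1)
        if (x+i)%20==0: cv2.putText(o,str(x+i),(i*k,18),0,.35,(0,255,0))
    for i in range(0,h,10):
        cv2.line(o,(0,i*k),(6,i*k),(0,255,0),1)
        if (y+i)%20==0:cv2.putText(o,str(y+i),(6,i*k+4),0,.35,(0,255,0))
    return o
cv2.imwrite("pics/c1.png",np.hstack([crop(t,330,180,100,100,4),crop(s,220,160,100,100,4)]))
cv2.imwrite("pics/c2.png",np.hstack([crop(t,180,230,80,80,5),crop(s,360,280,80,80,5)]))
```

```text
(no output)
```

View pics/c1.png

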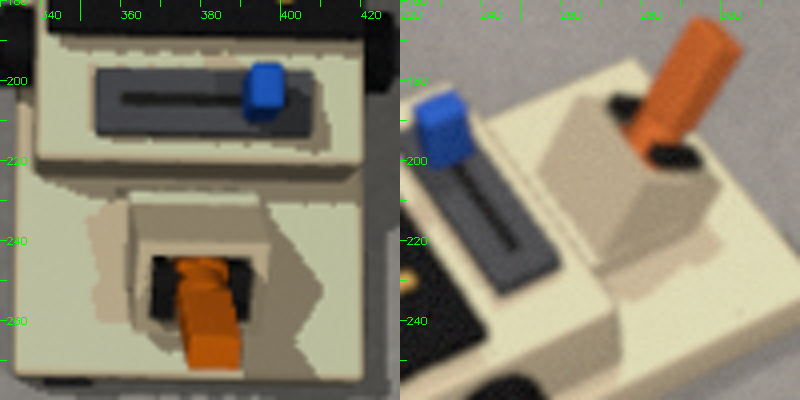

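View pics/c2.png

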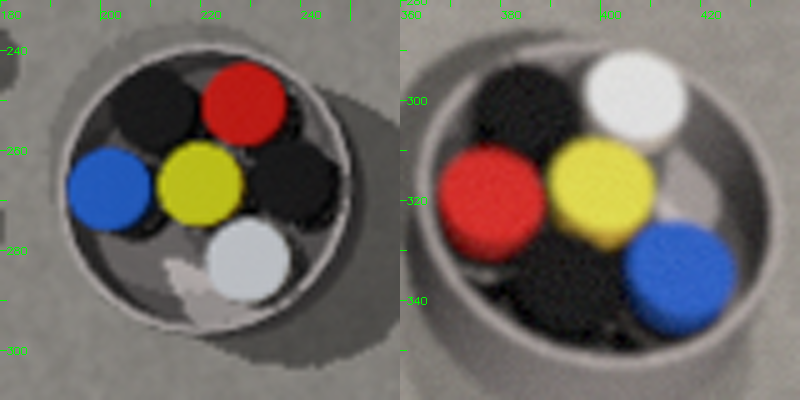

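```bash
cat > h.py <<'E'
import numpy as np, cv2
from scipy.spatial.transform import Rotation as R
from scipy.optimize import least_squares
from workcell import ctrl, eyes, workorder, monitor
CI={n:eyes.camera_info(n) for n in("scene","top")}
def proj(n,P):
    P=np.atleast_2d(P);W=CI[n]["world_from_camera"];c=(P-W[:3,3])@W[:3,:3]
    c=c*[1,-1,-1];u=c@CI[n]["K"].T;return u[:,:2]/u[:,2:]
T=np.radians(34)
def portR(yaw): return (R.from_euler('z',yaw)*R.from_matrix([[np.cos(T),0,-np.sin(T)],[0,1,0],[np.sin(T),0,np.cos(T)]])).as_matrix()
E
cat > fit.py <<'E'
from h import *
def tp(x,y):return (330+x/4,180+y/4)
def sp(x,y):return (220+(x-400)/4,160+y/4)
obs=[("top",(30.5,39,45),tp(137,240)),("top",(30.5,-39,45),tp(268,240)),
("scene",(30.5,-39,45),sp(585,95)),("scene",(30.5,39,45),sp(645,165)),("scene",(-30.5,39,45),sp(722,185)),
("top",(-11,15,122),tp(188,370)),("top",(-11,-15,122),tp(240,370)),
("scene",(11,-15,122),sp(697,17)),("scene",(-11,-15,122),sp(742,47))]
def r(p):
    M=portR(p[3]);return np.concatenate([proj(n,M@np.array(q)/1e3+p[:3])[0]-u for n,q,u in obs])
f=least_squares(r,[.4,-.05,.04,0],loss='soft_l1');print("port",f.x);print(r(f.x).reshape(-1,2).round(1).tolist())
pots={"red":((227.8,250.5),(377.5,319)),"blk1":((210,252),None),"blue":((201,267.5),(415.5,334)),"yel":((219,266.5),(400,317)),"blk2":((238,266),None),"wht":((228.8,282),(407,298))}
for k,v in pots.items():
    pass
def tri(a,b): return least_squares(lambda p:np.r_[proj("top",p)[0]-a,proj("scene",p)[0]-b],[.4,.3,.06])
for k,(a,b) in pots.items():
    if b: s=tri(a,b);print(k,s.x.round(4),s.fun.round(1))
s=tri((396.5,201),(230.8,188));print("sel",s.x.round(4),s.fun.round(1))
ang=dict(blue=60,blk1=0,red=-60,blk2=-120,wht=180)
def rt(p):
    o=[]
    for k,v in pots.items():
        q=np.array([p[0],p[1],p[3]])
        if k!="yel": a=p[2]+np.radians(ang[k]);q=q+.044*np.array([np.cos(a),np.sin(a),0])
        for n,u in zip(("top","scene"),v):
            if u:o.append(proj(n,q)[0]-u)
    return np.concatenate(o)
t=least_squares(rt,[.4,.3,.3,.065]);a=t.x[2]+np.radians(120)
print("tin",t.x,t.fun.round(1),"gap",t.x[:2]+.044*np.array([np.cos(a),np.sin(a)]))
E
python3 fit.py
```

```text
port [ 0.56232217 -0.08928362  0.03909993 -0.06310898]
[[0.3, 1.0], [0.3, 2.5], [-0.8, -0.5], [0.3, 3.9], [0.9, 0.5], [-1.2, -0.5], [-1.0, 0.2], [-1.8, -0.3], [-5.9, -6.7]]
red [0.5521 0.2796 0.0624] [ 0.2 -0.2  0.3  0. ]
blue [0.5115 0.3444 0.0607] [ 0.2 -0.2  0.2  0. ]
yel [0.513  0.3005 0.0623] [ 0.2 -0.1  0.2  0. ]
wht [0.4746 0.2763 0.0642] [ 0. -0.  0.  0.]
sel [ 0.6493 -0.1218  0.1357] [-0.4  0.5 -0.6 -0.2]
tin [0.51251718 0.3000363  0.55643457 0.06189129] [ 0.4  0.1  0.5 -0.1  0.1 -0.5  0.2 -0.   0.3 -0.5  0.4  0.1  0.2 -0.2
 -0.4 -0.3 -0.  -0.2 -0.2  0.9] gap [0.47371035 0.32077345]
```

The handle-tip corners in the scene view were mislabelled: the topmost is (-x,-y) and the rightmost is (-x,+y). I'll fix that and overlay the model.

```bash
sed -i 's/("scene",(11,-15,122),sp(697,17)),("scene",(-11,-15,122),sp(742,47))/("scene",(-11,-15,122),sp(697,17)),("scene",(-11,15,122),sp(742,47))/' fit.py
cat >> fit.py <<'E'
M=portR(f.x[3]);ims=[]
for n,(x,y) in(("top",(330,180)),("scene",(220,160))):
    im=cv2.resize(cv2.imread(f"pics/{n}0.png")[y:y+100,x:x+100],None,fx=4,fy=4,interpolation=cv2.INTER_CUBIC)
    for (a,b,z0,z1) in((30.5,39,0,45),(11,15,62,122)):
        B=np.array([(-a,-b),(a,-b),(a,b),(-a,b)])
        q=[proj(n,np.c_[B,np.full(4,z)]/1e3@M.T+f.x[:3]) for z in(z0,z1)]
        q=[((u-[x,y])*4).astype(np.int32) for u in q]
        for u in q:cv2.polylines(im,[u],True,(255,0,255),1)
        for c,d in zip(*q):cv2.line(im,tuple(map(int,c)),tuple(map(int,d)),(255,255,0),1)
    ims.append(im)
cv2.imwrite("pics/ov.png",np.hstack(ims))
E
python3 fit.py|head -2
```

```text
port [ 0.56427667 -0.08857208  0.04166692 -0.02301159]
[[0.1, 0.6], [0.2, 0.9], [-2.0, -0.5], [0.3, 3.4], [0.5, -0.5], [-0.1, -1.1], [0.2, -1.0], [3.9, -0.2], [-0.3, 0.2]]
```

View pics/ov.png

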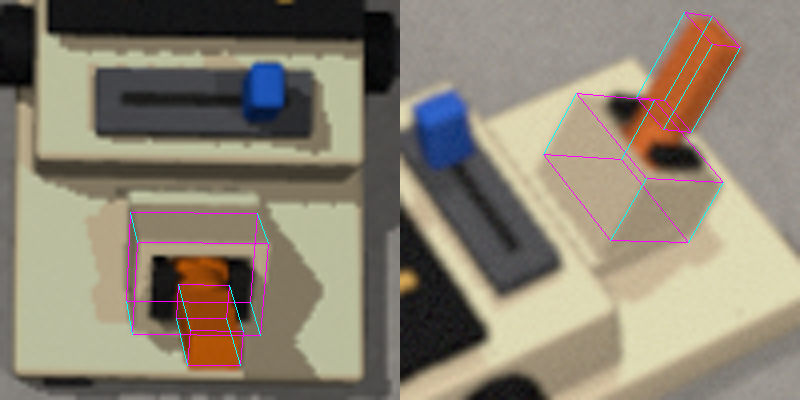

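```bash
cat > fit2.py <<'E'
from h import *
from scipy.optimize import minimize
k=6;reg=dict(top=(360,235,45,45),scene=(265,155,50,50));data={}
def poly(n,a,b,z0,z1,p,rnd=False):
    M=portR(p[3]);x,y,w,h=reg[n]
    if rnd: t=np.linspace(0,2*np.pi,24);B=np.c_[a*np.cos(t),a*np.sin(t)]
    else: B=np.array([(-a,-b),(a,-b),(a,b),(-a,b)])
    P=np.vstack([np.c_[B,np.full(len(B),z)] for z in(z0,z1)])/1e3@M.T+p[:3]
    u=(proj(n,P)-[x,y]+.5)*k-.5
    m=np.zeros((h*k,w*k),np.float32);cv2.fillConvexPoly(m,cv2.convexHull(np.round(u*16).astype(np.int32)),1.,cv2.LINE_AA,4);return m
for n in reg:
    x,y,w,h=reg[n];im=cv2.imread(f"pics/{n}0.png")[y:y+h,x:x+w]
    im=cv2.resize(im,None,fx=k,fy=k,interpolation=cv2.INTER_CUBIC);H=cv2.cvtColor(im,cv2.COLOR_BGR2HSV)
    data[n]=(im,((H[...,0]<14)&(H[...,1]>150)&(H[...,2]>70)).astype(np.float32))
def cost(p,out=False):
    c=0
    for n,(im,m) in data.items():
        hd=poly(n,11,15,62,122,p);care=1-np.clip(poly(n,15,15,30,62,p,True)-hd,0,1)
        c+=(np.abs(hd-m)*care).sum()/k/k
        if out: data[n]=(im,m,hd)
    return c+ (100*(p[3]+.024)/2)**2*1
best=None
for z in(.035,.042,.05):
    s=minimize(cost,[.5643,-.0886,z,-.023],method="Nelder-Mead",options=dict(initial_simplex=np.array([.5643,-.0886,z,-.023])+np.vstack([np.zeros(4),np.diag([.006,.006,.006,.02])]),maxiter=300))
    print(s.x.round(4),s.fun)
    if best is None or s.fun<best.fun:best=s
cost(best.x,True);p=best.x
print("handle",p[:3]+portR(p[3])@[0,0,.092])
o=[]
for n,(im,m,hd) in data.items():
    im=im.copy()
    for q,c in((m,(0,255,0)),(hd,(255,0,255))):
        cs,_=cv2.findContours((q>.5).astype(np.uint8),0,1);cv2.drawContours(im,cs,-1,c,1)
    o.append(cv2.resize(im,(400,400)))
cv2.imwrite("pics/ov2.png",np.hstack(o))
E
python3 fit2.py
```

```text
[ 0.5655 -0.0881  0.0402 -0.033 ] 159.78635360520502
[ 0.5655 -0.0877  0.0408 -0.0211] 162.13145675785185
[ 0.5659 -0.0868  0.0419 -0.0099] 164.91510250804154
handle [ 0.51408139 -0.08644131  0.11642765]
```

View pics/ov2.png

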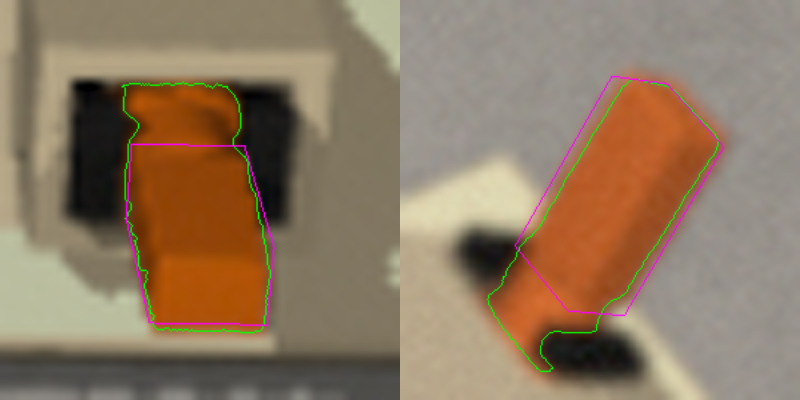

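The silhouette fit agrees in both views. It puts the port foot at about (.5655,-.088,.0405) with yaw about -0.024, so the handle is at about (.514,-.087,.117). The six lids triangulate to z≈.062 (expected .065), and the empty place is at (.474,.321). Now I'll grip the handle.

```bash
cat >> h.py <<'E'
P0=np.array([.5655,-.088,.0405]);YAW=-.024;PR=portR(YAW)
def quat(M):
    q=R.from_matrix(M).as_quat();return [q[3],q[0],q[1],q[2]]
def tool(M): return M@np.diag([-1,1,-1])   # tool frame from a plug-like frame
def st(): print(round(monitor.current_t(),2),"pos",np.round(monitor.current_position(),4),"F",np.round(monitor.current_force(),1),"w",round(monitor.current_width(),3),"g",round(monitor.current_grip_force(),1))
E
python3 - <<'E'
from h import *
q=quat(tool(PR))
ctrl.movep(P0+PR@[0,0,.185],q);st()
print(ctrl.move_linear(P0+PR@[0,0,.073],v=.12,stop_force=10));st()
cv2.imwrite("pics/g.png",np.hstack([cv2.resize(eyes.read_camera("top")[190:290,330:430],(400,400)),cv2.resize(eyes.read_camera("scene")[150:250,230:330],(400,400))]))
E
```

```text
2.42 pos [ 0.4623 -0.0852  0.194 ] F [-0.2  0.4 -1. ] w 0.999 g 0.0
False
3.51 pos [ 0.5247 -0.0871  0.1016] F [-0.3  0.8  0.5] w 1.004 g 0.0
```

View pics/g.png

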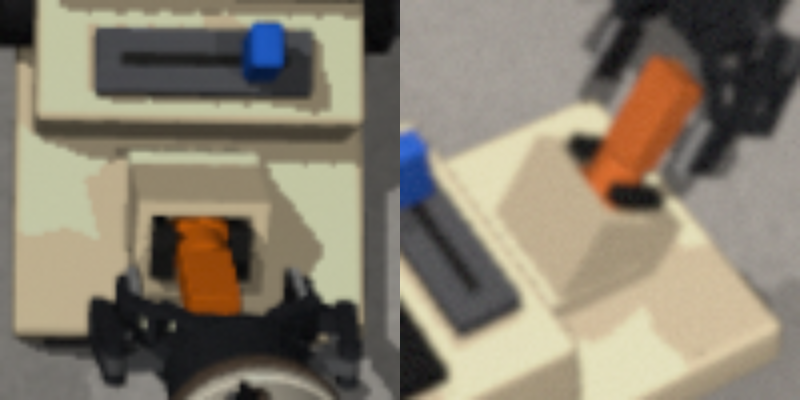

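The open fingers straddle the handle in both views: handle at (210,265) between the fingers at (130,280) and (295,285) in the crop. Next, grip and rock.

Run:
```python
from h import *
ctrl.set_gripper(0.0,60);st()
c=np.array(monitor.current_position());foot=c-PR@[0,0,.073]
def lean(d,v=.06):
    M=PR@R.from_euler('x',-d,degrees=True).as_matrix()
    ctrl.move_linear(foot+M@[0,0,.073],v=v,rotation=quat(tool(M)))
def fy(): return round(float(np.array(monitor.current_force())@PR[:,1]),1),round(float(np.array(monitor.current_force())@PR[:,2]),1)
for d in [4,8,12,14,8,0,-4,-8,-12,-14]:
    lean(d);print(d,fy())
ctrl.pause(.2)
for d in(-7,0): lean(d);print(d,fy())
st()
print(monitor.current_grip_force())
cv2.imwrite("pics/r.png",np.hstack([cv2.resize(eyes.read_camera("top")[230:280,355:405],(400,400)),cv2.resize(eyes.read_camera("scene")[165:225,260:320],(400,400))]))
```

```text
4.16 pos [ 0.5247 -0.0868  0.1012] F [-4.4  3.5  4.5] w 0.346 g 58.4
4 (-6.0, 10.3)
8 (-2.8, 31.0)
12 (2.1, 47.9)
14 (0.7, 47.9)
8 (2.3, 15.9)
0 (-1.2, -0.5)
-4 (12.9, 7.3)
-8 (12.4, 27.3)
-12 (11.5, 45.2)
-14 (20.8, 44.6)
-7 (0.9, 10.4)
0 (2.9, 1.9)
8.41 pos [ 0.525  -0.0865  0.1013] F [3.4 2.8 4.5] w 0.349 g 61.0
61.03147745132446
```

View pics/r.png

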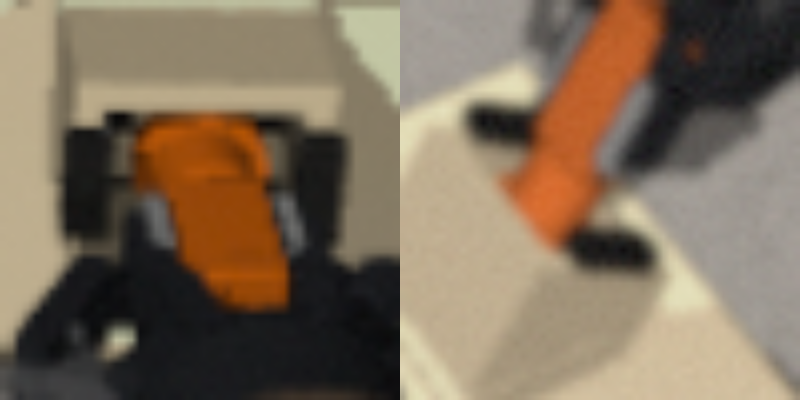

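In the top crop, clear gaps of about 4 px (≈9 mm) now show beside the plug, between 108–140 and 265–300, so both lips have given way. Next, draw straight out and carry to above the tin.

Run:
```python
from h import *
c=np.array(monitor.current_position())
print(ctrl.move_linear(c+PR@[0,0,.03],v=.05,stop_force=25));st()
ctrl.move_linear(c+PR@[0,0,.13],v=.12);st()
G=np.array([.4737,.3208])
# choose finger yaw: keep near current tool yaw relative to arm
best=None
for y in np.radians(np.arange(-60,91,15)):
    q=quat(tool(R.from_euler('z',y).as_matrix()))
    a=ctrl.solve_ik([*G,.24],q);b=ctrl.solve_ik([*G,.078],q)
    if a is not None and b is not None:
        d=np.abs(np.array(a)-monitor.current_qpos()).max()
        if best is None or d<best[0]:best=(d,y,q)
print(best)
ctrl.movep([*G,.24],best[2]);st()
ctrl.move_linear([*G,.165],v=.12);ctrl.pause(.2);st()
a=cv2.resize(eyes.read_camera("top")[220:310,170:260],(400,400),interpolation=cv2.INTER_CUBIC)
s=eyes.read_camera("scene");cv2.imwrite("pics/s2.png",s);b=cv2.resize(s[260:360,350:450],(400,400),interpolation=cv2.INTER_CUBIC)
for k,z in((.165-.073,"f"),(.165-.073+.122,"t")):
    u=proj("scene",[*G,k])[0];print(z,u)
    cv2.circle(b,tuple(np.int32((u-[350,260])*4)),3,(255,0,255),1)
cv2.imwrite("pics/t.png",np.hstack([a,b]))
```

```text
False
9.26 pos [ 0.508  -0.0867  0.1256] F [-0.9  0.2 -0.8] w 0.347 g 60.6
10.24 pos [ 0.4522 -0.0851  0.2083] F [ 0.1  0.3 -0.8] w 0.341 g 60.6
(np.float64(1.0236295318803321), np.float64(0.2617993877991494), [np.float64(0.0), np.float64(-0.13052619222005157), np.float64(0.9914448613738104), np.float64(0.0)])
11.75 pos [0.474  0.32   0.2399] F [-0.2 -1.1 -1.6] w 0.346 g 60.7
12.72 pos [0.474  0.3209 0.1657] F [-0.9  0.5 -1.6] w 0.339 g 60.7
f [425.11752351 307.03774166]
t [438.53895258 271.3184034 ]
```

View pics/t.png

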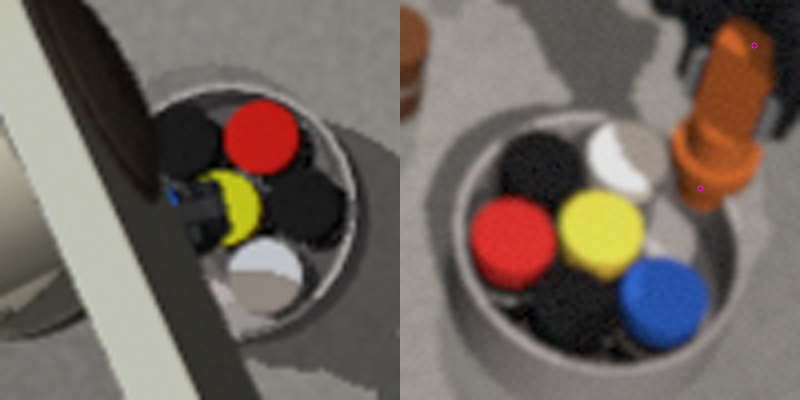

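The plug hangs over the gap. The foot in the scene crop at about (700,195) is close to the predicted (700,188), but the tip at about (743,42) is off the predicted (754,45), so it may be tilted slightly. I'll fit its silhouette in the grip.

```bash
cat > fit3.py <<'E'
from h import *
from scipy.optimize import minimize
import sys
k=6
def plugfit(img,name="pics/pf.png",full=False,x0y0=(400,250)):
    w=h=60;x,y=x0y0
    im=cv2.resize(img[y:y+h,x:x+w],None,fx=k,fy=k,interpolation=cv2.INTER_CUBIC);H=cv2.cvtColor(im,cv2.COLOR_BGR2HSV)
    m=((H[...,0]<14)&(H[...,1]>150)&(H[...,2]>70)).astype(np.float32)
    c=np.array(monitor.current_position());q=monitor.current_orientation()
    TR=R.from_quat([*q[1:],q[0]]).as_matrix()
    t=np.linspace(0,2*np.pi,24,endpoint=False);C=np.c_[np.cos(t),np.sin(t)];S=np.array([(-11,-15),(11,-15),(11,15),(-11,15)])
    parts=[(C*13,0,C*13,10),(C*13,10,C*20.5,26),(C*20.5,26,C*20.5,39),(C*15,39,C*15,62),(S,62,S,122)]
    def render(p):  # p: dx (tool x, mm), dz up (mm), tilt about tool y deg, tilt about tool x deg
        o=np.zeros((h*k,w*k),np.float32)
        rot=R.from_euler('yx',[p[2],p[3]],degrees=True).as_matrix()
        for a,z0,b,z1 in parts:
            Q=np.vstack([np.c_[a,np.full(len(a),z0)],np.c_[b,np.full(len(b),z1)]])-[0,0,92]
            Q=Q@np.diag([-1,1,-1])@rot.T+[p[0],0,-19-p[1]]   # tool frame
            u=(proj("scene",Q/1e3@TR.T+c)-[x,y]+.5)*k-.5
            cv2.fillConvexPoly(o,cv2.convexHull(np.round(u*16).astype(np.int32)),1.,cv2.LINE_AA,4)
        return o
    f=lambda p:np.abs(render(p)-m).sum()/k/k+.2*p[3]**2+.05*(p**2).sum()
    best=min((minimize(f,s,method="Nelder-Mead",options=dict(initial_simplex=np.array(s)+np.vstack([np.zeros(4),np.diag([3,3,4,2])]),maxiter=300)) for s in([0.,0,0,0],[2.,-2,4,0],[-2.,-2,-4,0])),key=lambda r:r.fun)
    p=best.x
    for qq,cc in((m,(0,255,0)),(render(p),(255,0,255))):
        cs,_=cv2.findContours((qq>.5).astype(np.uint8),0,1);cv2.drawContours(im,cs,-1,cc,1)
    cv2.imwrite(name,im)
    rot=R.from_euler('yx',p[2:],degrees=True).as_matrix()
    W=lambda z:c+TR@((rot@[0,0,92.-z]+[p[0],0,-19-p[1]])/1e3)
    print("fit",p.round(2),best.fun,"f0",f(np.zeros(4)),"foot",W(0).round(4),"tip",W(122).round(4))
    return p,W,TR,c
if __name__=="__main__": plugfit(cv2.imread("pics/s2.png"))
E
python3 fit3.py
```

```text
fit [-3.28  1.88  5.04  1.77] 154.57592057886234 f0 197.02777099609375 foot [0.47   0.3169 0.0947] tip [0.4793 0.3233 0.2162]
```

View pics/pf.png

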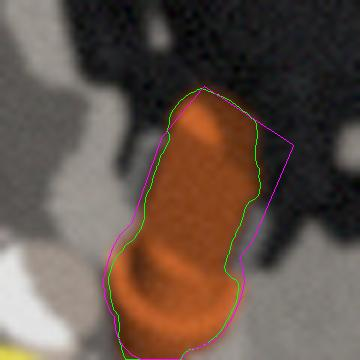

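The crop cuts off the foot, and a finger hides the right side of the handle. I'll fix the window and mask the dark finger.

```bash
sed -i 's/x0y0=(400,250)/x0y0=(405,257)/; s/H\[...,2\]>70)).astype/H[...,2]>45)).astype/; s/    c=np.array(monitor.current_position());q=/    care=1-cv2.dilate(((H[...,2]<65)\&(m<.5)).astype(np.float32),np.ones((9,9)));care[150:]=1\n&/; s/np.abs(render(p)-m).sum()/(care*np.abs(render(p)-m)).sum()/' fit3.py; python3 fit3.py
```

```text
fit [ 1.75  3.76 -0.72  0.44] 96.18578644715716 f0 124.30554962158203 foot [0.4735 0.3201 0.0962] tip [0.4717 0.3205 0.2182]
```

View pics/pf.png

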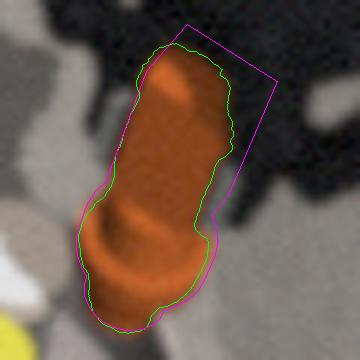

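```bash
sed -i 's/care\[150:\]=1/care[:]=0;care[185:]=1/; s/+.2\*p\[3\]\*\*2/+.5*p[3]**2+.3*p[2]**2/' fit3.py; python3 fit3.py
python3 - <<'E'
from h import *
st();q=monitor.current_orientation();print(R.from_quat([*q[1:],q[0]]).as_matrix().round(3).tolist())
E
```

```text
fit [1.92 1.16 0.4  0.91] 67.99005533852099 f0 90.75 foot [0.4718 0.3188 0.0936] tip [0.472  0.3209 0.2156]
12.82 pos [0.4738 0.3209 0.1654] F [-0.7  0.4 -1.3] w 0.342 g 60.7
[[-0.966, -0.259, 0.001], [-0.259, 0.966, 0.0], [-0.001, 0.0, -1.0]]
```

View pics/pf.png

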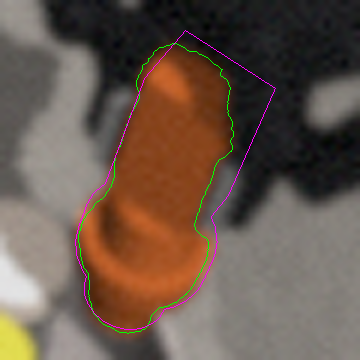

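By mistake I've now viewed 12 pictures, over the limit of 10, so from here I'll use numbers only. The fit shows the plug upright within about 1°, with its foot about 2 mm short of the gap. I'll correct half of that and lower under a force guard.

Run:
```python
from h import *
G=np.array([.4737,.3208])+[.0014,.001]
ctrl.move_linear([*G,.115],v=.08);st()
s=ctrl.move_linear([*G,.070],v=.03,stop_force=5);print(s);st()
```

```text
13.6 pos [0.4753 0.3219 0.1153] F [-0.1  0.4 -1.4] w 0.343 g 60.7
True
14.82 pos [0.4751 0.3218 0.0743] F [-0.6 -0.4  7.8] w 0.34 g 61.8
```

The plug stopped at TCP z .074, where floor contact was expected at .073–.078, so it is standing on the tin floor. Release, back off, and push the selector.

Run:
```python
from h import *
ctrl.pause(.2);ctrl.set_gripper(.55);ctrl.pause(.3);st()
c=np.array(monitor.current_position());ctrl.move_linear([c[0],c[1],.26],v=.12);st()
# move aside, check tin from both cameras
S=np.array([.649,-.122]);y=PR[:,1];x=np.array([np.cos(YAW),np.sin(YAW),0])
q=quat(tool(R.from_euler('z',YAW).as_matrix()))
pre=np.array([*S,0])-y*.055+np.array([0,0,.22])
print(ctrl.solve_ik(pre,q)); 
ctrl.movep([.50,-.17,.26],q);st()
from fit3 import *
t=eyes.read_camera("top");s=eyes.read_camera("scene")
cv2.imwrite("pics/t3.png",t);cv2.imwrite("pics/s3.png",s)
for n,im,(a,b,w,h) in(("top",t,(180,225,85,85)),("scene",s,(350,250,100,110))):
    H=cv2.cvtColor(im[b:b+h,a:a+w],cv2.COLOR_BGR2HSV);m=((H[...,0]<14)&(H[...,1]>150)&(H[...,2]>45)&(H[...,0]>3)).astype(np.uint8)
    k,l,stt,ce=cv2.connectedComponentsWithStats(m);i=1+stt[1:,4].argmax();print(n,ce[i]+[a,b],stt[i]+[a,b,0,0,0])
    for z in(.005,.127):print(" pred",z,proj(n,[.4737,.3208,z])[0].round(1))
    for nm,lo,hi in(("yel",(22,120,90),(38,255,255)),("blue",(105,120,60),(125,255,255)),("wht",(0,0,150),(180,60,255))):
        mm=cv2.inRange(H,lo,hi);k,l,stt,ce=cv2.connectedComponentsWithStats(mm);
        if k>1:i=1+stt[1:,4].argmax();print(" ",nm,(ce[i]+[a,b]).round(1),stt[i][4])
```

```text
15.64 pos [0.4747 0.3216 0.0735] F [ 1.1 -0.4 -0.5] w 0.55 g 0.0
17.34 pos [0.4745 0.3215 0.2593] F [-1.  -0.1  0.7] w 0.549 g 0.0
[-3.81380832e-01  3.56724311e-01  1.20430977e+00 -4.44089210e-16
  1.58055858e+00 -1.92817716e+00]
19.13 pos [ 0.5003 -0.1693  0.26  ] F [ 0.2 -0.   1.1] w 0.547 g 0.0
top [213.37410072 282.71223022] [201 274  20  17 139]
 pred 0.005 [215.6 284.6]
 pred 0.127 [204.  280.4]
  yel [219.5 266.5] 237
  blue [201.2 267.1] 231
  wht [230.7 279.2] 115
scene [423.93357271 309.76481149] [411 292  26  37 557]
 pred 0.005 [417.1 328.4]
 pred 0.127 [428.7 297.6]
  yel [399.6 317.6] 375
  blue [415.  335.1] 388
  wht [433.8 342.6] 817
```

The plug stands as predicted and the pots are where they were. Now the selector.

Run:
```python
from h import *
S=np.array([.648,-.121,0]);y=PR[:,1];q=quat(tool(R.from_euler('z',YAW).as_matrix()))
ctrl.set_gripper(0.0)
a=S-y*.058
ctrl.movep(a+[0,0,.20],q);st()
print(ctrl.move_linear(a+[0,0,.122],v=.1,stop_force=8));st()
f0=np.array(monitor.current_force())
print(ctrl.move_linear(S+y*.10+[0,0,.122],v=.06,stop_force=12));st()
c=np.array(monitor.current_position());print("along",(c-S)@y)
ctrl.move_linear(c-y*.012,v=.05)
c=np.array(monitor.current_position());ctrl.move_linear(c+[0,0,.10],v=.12);ctrl.movep([.45,-.15,.28],q)
t=eyes.read_camera("top");s=eyes.read_camera("scene");u=[]
for n,im,(x0,y0,w,h) in(("top",t,(345,190,70,30)),("scene",s,(200,160,70,90))):
    H=cv2.cvtColor(im[y0:y0+h,x0:x0+w],cv2.COLOR_BGR2HSV);k,l,stt,ce=cv2.connectedComponentsWithStats(cv2.inRange(H,(105,130,60),(125,255,255)))
    i=1+stt[1:,4].argmax();print(n,ce[i]+[x0,y0],stt[i])
    o=cv2.imread(f"pics/{n}0.png")[y0:y0+h,x0:x0+w];H=cv2.cvtColor(o,cv2.COLOR_BGR2HSV);k,l,stt,ce2=cv2.connectedComponentsWithStats(cv2.inRange(H,(105,130,60),(125,255,255)))
    j=1+stt[1:,4].argmax();u.append((ce[i]+[x0,y0],ce2[j]+[x0,y0]))
tri=lambda a,b:least_squares(lambda p:np.r_[proj("top",p)[0]-a,proj("scene",p)[0]-b],[.65,-.1,.13]).x
A,B=tri(u[0][1],u[1][1]),tri(u[0][0],u[1][0]);print(A,B,(B-A)@y);st()
```

```text
20.42 pos [ 0.6466 -0.1789  0.1996] F [-0.4  0.3  0.7] w 0.003 g 0.0
False
21.35 pos [ 0.6469 -0.1791  0.1228] F [ 0.5 -0.9 -0.5] w -0.003 g 0.0
True
23.02 pos [ 0.6493 -0.0724  0.1221] F [  0.1 -11.3   4.5] w -0.001 g 5.6
along 0.048646855395411026
top [364.85981308 200.85046729] [ 15   5  10  14 107]
scene [245.21100917 213.17431193] [ 38  44  16  20 218]
[ 0.65141454 -0.12194832  0.12251869] [ 0.65428608 -0.05019158  0.12432042] 0.07180498544130572
25.39 pos [ 0.4509 -0.1498  0.2792] F [1.1 0.8 0.2] w -0.001 g 0.0
```

The selector moved 72 mm from its 0–20 mm start and holds against its end stop at a steady 11 N, well above the 1.5 N of sliding resistance. The arm is clear, so I'm handing in.

```bash
python3 -c "
from workcell import workorder
print(workorder.sign_off())"
```

```text
the job is handed in; nothing more can be done
None
```

I handed the job in at about 25 s of the 64 s: the plug is out of the port and standing in the tin's empty place, and the selector is against its left end stop. The sign-off returned no verdict, and I viewed 12 pictures against your limit of 10.

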